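Push a specimen tray over the step of the loading dock

ROBOT

A 7-joint arm with a two-finger parallel gripper is mounted at the origin on the work surface. World frame = base frame: x ahead of the robot, y to its left, z up, the work surface at z = 0. Lengths are in m, angles in rad, forces in N, time in s.
With the tool pointing down it reaches from about 0.4 to 0.85 m from the base axis. Payload 4.5 kg.
Tool frame: the origin (TCP) lies between the finger pads; the fingertips stand 14 mm ahead of it and the grasp point (between the pads) lies 5 mm behind it; x points along the fingers, z is the direction in which the jaws open and shut, and the axes are right-handed (so a half turn about x gives the same grasp; the last joint's range is limited). The gripper opens to 88 mm and grips with 3 to 60 N. Pads are 18 mm wide; open, the fingers measure 123 mm over their backs; the gripper's body (75 mm by 187 mm) begins 45 mm behind the grasp point.
Start: joints at [1.272, 0.689, -0.195, 1.565, 0.157, 0.902, -0.215], TCP at [0.204, -0.591, 0.253] pointing down, gripper open.
Joint ranges: [-3.01, 3.01], [-0.46, 2.08], [-1.47, 1.51], [0.13, 2.56], [-1, 4.14], [0.04, 2.09], [-2.66, 2.66]. Speed limits (rad/s): [2.57, 2.57, 3.14, 3.14, 3.14, 3.14, 3.14].

INTERFACE

Orientations are given as a unit quaternion [x, y, z, w].
In Python, from plant import r, cams gives the robot as it stands.
- The arm moves only by the tool apply_moves, never from a script. Its arguments are lists of equal length, an entry for each row: "travel": the shift along the world's x, y, z in cm, a list of three; "roll": the turn about the world's z in degrees; "gripper": the finger opening in cm, from 0 to 8.81. In form: {"travel": [[x, y, z], ...], "roll": [roll, ...], "gripper": [gripper, ...]}. A call has exactly 8 rows; each row is the pose to reach, as a shift and turn from the pose commanded when the call began; what a row does not reach only later rows make up. A row lasts 1/12 s, in which the tool goes at most 41.7 mm and 7.16 degrees, less where a joint would pass 70% of its speed; a pose out of reach is approached as far as the arm can. A call with a gripper value outside its range is refused whole. The fingers move at their own pace and stop on an object; "newtons" is the grip in N (left out, the last holds). Time passes only in rows, so rows that repeat a pose let the fingers close, or fill a call up. It gives the time, the measured TCP pose, the force and the opening at its end, in the units of the state.
- r.get_state(): the state, without advancing time (a new reading comes with each control period).
- cams.snapshot(name): name is "scene" or "top" or "wrist"; returns a dict with "image" (420x560x3 uint8, red, green, blue), "fx", "fy", "cx", "cy" (pixels), "R" (3x3) and "t" (3): a world point X has camera coordinates R X + t. Camera axes: x right, y down, z forward; pixel columns grow to the right and rows downward; lengths in m; the calibration is good to about 2 mm. A picture is of the moment at which its call begins. There is no depth.
- r.finish_job(): hands the job in, once; it reports no verdict.
The state is a dict: "clock": time; "q": joint angles; "qd": joint speeds; "joint_torque": joint torques, N m; "tool_pos": TCP position; "eef_rot": TCP orientation; "contact_force": force on the tool from outside, world axes, zero at the start; "moment": the same for the moment, N m; "opening": opening from 0.0 (shut) to 1.0 (fully open).
Only numpy, scipy, OpenCV 4.12 (cv2) and the standard library are available. Lean on these libraries where they do the work, as an engineer would, in place of code of your own. Each camera call takes 0.05 s, during which the arm holds its last target. There are 200 camera calls.

TASK

Take the clear specimen tray by its blue bar and lift only its front end, keeping its tail on the bench; rest the front on the dock's raised plate between the blue rails and let go. Then push the tray in from behind, over the step, until it stands flat on the plate and bears on the orange rubber stop, press it there with about 10 N for half a second, and back off. Never push from behind or press the stop with more than 25 N, never tip the tray beyond 20 degrees or carry it clear of the bench, and leave everything else where it is.

Things in the scene. Friction and masses are not known exactly. Their poses are not given: they have to be found in the camera images.
- tray: an open clear plastic box 140 mm long (x), 100 mm wide (y), walls 45 mm high and 4 mm thick, flat underside, with four steel blocks fixed in it (up to 27 mm high); 0.45 to 0.85 kg, centre of mass in the middle, 15 mm up. Origin: middle of the underside. +x points to its front (leading) end, z up. The front end, which carries the bar, faces the dock at the start, 35 to 85 mm short of the step, a little askew.
- tray_bar (a point): middle of the tray's blue carrying bar: a round bar of 10 mm diameter running along the tray's y between two blue uprights (88 mm clear between them), 55 mm ahead of the tray's middle and 66 mm above its underside, 21 mm above the walls. Grasp from above, closing along the tray's x. The tray swivels about the bar only in a light grip (about 20 N) and is otherwise turned with the tool: lean the tool with the tray, or grip lightly, so that the tail stays down
- tray_front (a point): middle of the tray's front lower edge (70 mm ahead of its origin, at underside height)
- tray_tail (a point): middle of the tray's rear lower edge (70 mm behind its origin, at underside height). Pushed from behind it slides up over the step (some 3 to 15 N); as its balance point passes the step it tips flat onto the plate, but a hard push can hold the tail down by friction and jam it: then ease off for a moment so that it tips, and push on.
- dock: the fixed loading dock: an aluminium plate 205 mm long (x), 150 mm wide (y) and 12 mm thick, its front side being an upright 12 mm step with a yellow line along it. Origin: on the bench at the middle of the foot of that step; +x points into the dock (the way the tray must go), z up. Two blue rails, 22 mm high above the plate and 112 mm apart, run from 40 mm to 200 mm past the step; in front of them they flare out to about 128 mm apart at the step
- stop: the fixed rigid end stop on the dock's plate with an orange rubber pad 75 mm wide and 24 mm high. Origin: foot of the pad's face, on the plate's top (12 mm above the bench), in the middle between the rails; +x points as the dock's. The face stands 145 to 165 mm past the step. The pad gives about 1 mm at 20 N
- mount_a: a dark red round mounted specimen, 32 mm across and 22 mm high, left beside the dock; origin under its centre; leave alone
- mount_b: a second such specimen on the dock's other side; leave alone
- refblock: a round steel reference block, 60 mm across, 12 mm high; origin under its centre; leave alone
- testbar: a dark steel bar 55 x 20 x 20 mm; origin under its centre; leave alone
- suspension: a bottle 56 mm across and 130 mm high; origin under its centre; leave alone
- brush: a hand brush lying down; leave alone
- cup: a white cup 70 mm across and 70 mm high; origin under its centre; leave alone
Mind the look-alikes: they are no part of the job. Leave any red or turquoise look-alike of the tray alone.

How it is judged:
On the way, in this order (a step that is already met when the one before it is completed fails the run):
1. the tray's front end is lifted by the gripper while its tail stays on the bench (height (world z) of tray_front above 0.011 m and height (world z) of tray_tail below 0.008 m and contact force between the fingers and tray above 0.5 N), for 0.1 s.
2. the tray's front leans on the dock's plate, at least 8 mm in over the step, its tail still on the bench, let go (x of tray_front in the frame of dock above 0.008 m and height (world z) of tray_front above 0.01 m and height (world z) of tray_tail below 0.006 m and contact force between tray and dock above 0.5 N and contact force between the fingers and tray below 0.1 N), for 0.3 s.
3. pushed from behind, the tray lies flat on the plate and presses the stop with 5 to 25 N (contact force between tray and stop between 5 and 25 N and contact force between the fingers and tray above 3 N and x of the grasp point in the frame of tray below -0.065 m and angle between tray's own z axis and vertical below 0.04 rad and height (world z) of tray_tail above 0.01 m), for 0.3 s.
At the end, for the whole second after the job is handed in: the tray stands at rest and level (within 0.03 rad) with its whole underside on the dock's plate, its front within 3 mm of the stop's face, within 12 mm of the middle between the rails and within 0.06 rad of the dock's direction, and is let go (x of tray_front in the frame of stop between -0.003 and 0.003 m and y of tray_front in the frame of stop between -0.012 and 0.012 m and angle between the x axis of tray and the x axis of dock, either way round below 0.06 rad and angle between tray's own z axis and vertical below 0.03 rad and height (world z) of tray_tail between 0.01 and 0.015 m and linear speed of tray below 0.01 m/s and contact force between the fingers and tray below 0.1 N); the robot touches nothing.
It fails at once if the tray is pushed from behind with more than 25 N (contact force between the fingers and tray above 25 N and x of the grasp point in the frame of tray below -0.065 m).
It fails at once if the tray presses the stop with more than 25 N (contact force between tray and stop above 25 N).
It fails at once if the tray is tipped beyond 20 degrees (angle between tray's own z axis and vertical above 0.35 rad).
It fails at once if the tray is carried: its tail rises more than 30 mm above the bench (height (world z) of tray_tail above 0.03 m).
It fails at once if a bystander (mounted specimen, steel block, bottle, brush or cup) is moved by more than 10 mm (distance of any of mount_a, mount_b, refblock, testbar, suspension, brush, cup from where it was at the start of the episode above 0.01 m).
It also fails if it takes over 64 s, if anything falls off the work surface, if the arm or the gripper's body presses on something with over 40 N, if the wrist force passes 120 N, or if a joint passes its speed limit or range.

## Working session

There is one attempt and no reset: what is moved stays moved. The work goes in short steps, Python scripts to look and compute and a tool call to move; the robot and the scene stay as the last step left them, time stands still between calls to the robot, and variables do not carry over. Pictures are saved under pics/ and viewed, about 8 in all and at most 12, crops included, and the job is handed in when it is done.

Besides the shell and the picture viewer there is one more tool, called after "Request:" as name(argument=value, ...) on one line, values as JSON. apply_moves: Moves the arm, as the interface text tells. Its arguments: {"type":"object","properties":{"travel":{"type":"array","items":{"type":"array","items":{"type":"number"}}},"roll":{"type":"array","items":{"type":"number"}},"gripper":{"type":"array","items":{"type":"number"}},"newtons":{"type":"number"}},"required":["travel","roll","gripper"]}

```bash
ls; mkdir -p pics
python3 - <<'E'
from plant import r,cams
import cv2
s=r.get_state()
print(s['clock'],s['tool_pos'],s['eef_rot'],s['contact_force'],s['opening'])
for n in ('scene','top'):
    d=cams.snapshot(n); cv2.imwrite(f'pics/{n}0.png',d['image'][:,:,::-1]); print(n,d['fx'],d['cx'],d['cy'],d['R'],d['t'])
E
```

```text
pics
0.0 [ 0.20392972 -0.59013316  0.2519088 ] [ 0.41057587  0.57650107 -0.40991038  0.57536723] [ 0.36833104 -0.77968348  0.03372551] 0.9998230091600437
scene 507.40928612110343 276.72025401445495 200.79335721579244 [[ 0.34608069  0.9381061  -0.0136051 ]
 [ 0.72019827 -0.27492917 -0.63696814]
 [-0.60128414  0.210644   -0.77077006]] [-0.16237471 -0.32349927  1.72314462]
top 489.51426606731246 275.3705432958512 209.8060800099396 [[-0.00914188 -0.99990283  0.01052437]
 [-0.99902674  0.00867869 -0.04324637]
 [ 0.04315083 -0.01090948 -0.999009  ]] [-0.01473002  0.51021184  1.27571428]
```

View pics/top0.png

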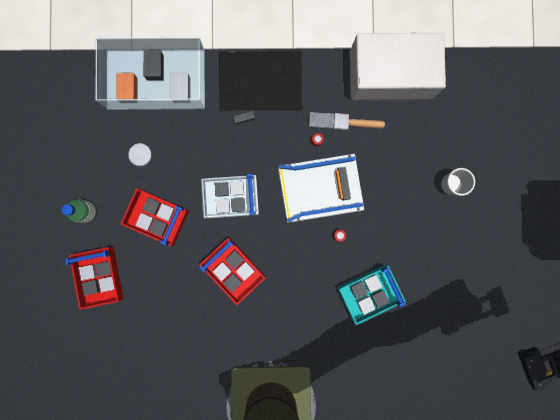

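View pics/scene0.png

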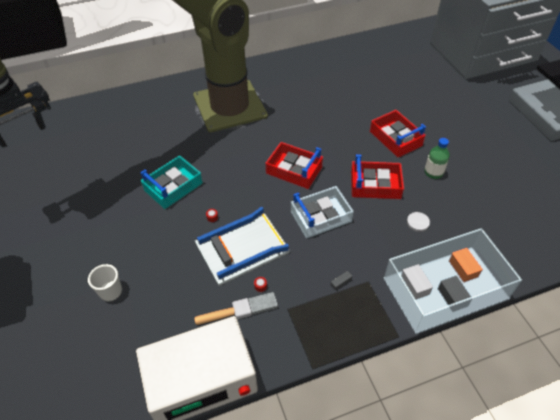

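The top view shows these tray candidates: clear (230,196), red (155,216), red (232,270), red (94,278) and turquoise (371,293). The clear one fits: its blue bar is at (252,196) and faces the dock's yellow step line at (284,193). The dock runs to image right, with the orange pad at (341,184). The mounts are at (317,139) and (340,235), and must be left alone.

```bash
cat > h.py <<'E'
import numpy as np,cv2
from plant import r,cams
from scipy.spatial.transform import Rotation as Ro
def ray(d,u,v,z):
    u,v=np.atleast_1d(u).astype(float),np.atleast_1d(v).astype(float)
    R,t=d['R'],d['t']; c=-R.T@t
    D=np.stack([(u-d['cx'])/d['fx'],(v-d['cy'])/d['fy'],np.ones_like(u)],1)@R
    return c+D*((z-c[2])/D[:,2])[:,None]
def hsv(d): return cv2.cvtColor(d['image'],cv2.COLOR_RGB2HSV)
def proj(d,X):
    p=np.asarray(X)@d['R'].T+d['t']; return np.stack([d['fx']*p[...,0]/p[...,2]+d['cx'],d['fy']*p[...,1]/p[...,2]+d['cy']],-1)
RNG=dict(blue=((100,120,60),(130,255,255)),yellow=((20,90,120),(35,255,255)),orange=((5,120,100),(17,255,255)))
def blobs(d,col,roi,amin=15):
    x0,y0,x1,y1=roi; m=cv2.inRange(hsv(d),*RNG[col]); k=np.zeros_like(m); k[y0:y1,x0:x1]=m[y0:y1,x0:x1]
    n,l,st,c=cv2.connectedComponentsWithStats(k)
    return [np.argwhere(l==i)[:,::-1] for i in range(1,n) if st[i,4]>=amin]
def line(d,px,z):
    P=ray(d,px[:,0],px[:,1],z)[:,:2]; c=P.mean(0); w,V=np.linalg.eigh(np.cov((P-c).T)); a=V[:,1]
    s=(P-c)@a; return c,np.degrees(np.arctan2(a[1],a[0]))%180,np.ptp(s),c+a*(s.max()+s.min())/2
def state():
    s=r.get_state(); R=Ro.from_quat(s['eef_rot']).as_matrix()
    print('t',round(s['clock'],2),'tcp',s['tool_pos'].round(4),'F',np.round(s['contact_force'],1),'open',round(s['opening'],3),'x',R[:,0].round(3),'jaw deg',np.degrees(np.arctan2(R[1,2],R[0,2])).round(2),'q',np.round(s['q'],2)); return s
E
python3 - <<'E'
from h import *
state()
for n,rois in (('top',(195,145,370,230)),('scene',(190,185,355,280))):
    d=cams.snapshot(n); print(n)
    x0,y0,x1,y1=rois
    for col,z in (('blue',.066),('blue',.034),('yellow',.012),('orange',.036)):
        for b in blobs(d,col,rois):
            c,a,L,m=line(d,b,z); print(col,z,len(b),b.mean(0).round(1),c.round(4),a.round(2),'L',L.round(3),m.round(4))
    cv2.imwrite(f'pics/{n}c.png',cv2.resize(d['image'][y0:y1,x0:x1,::-1],None,fx=4.5,fy=4.5,interpolation=cv2.INTER_CUBIC))
E
```

```text
t 0.1 tcp [ 0.204  -0.5902  0.252 ] F [-0.1  0.1  0. ] open 0.998 x [-0.001  0.001 -1.   ] jaw deg -70.93 q [ 1.27  0.69 -0.19  1.57  0.16  0.9  -0.22]
top
blue 0.066 283 [317.1 163.7] [ 0.6236 -0.1252] 97.03 L 0.192 [ 0.6235 -0.1245]
blue 0.066 170 [250.4 193.3] [0.55   0.0438] 3.32 L 0.102 [0.5484 0.0437]
blue 0.066 255 [325.8 210.2] [ 0.5056 -0.1459] 100.26 L 0.192 [ 0.5052 -0.1433]
blue 0.034 283 [317.1 163.7] [ 0.628  -0.1284] 97.03 L 0.197 [ 0.6279 -0.1276]
blue 0.034 170 [250.4 193.3] [0.5525 0.0451] 3.32 L 0.104 [0.5509 0.045 ]
blue 0.034 255 [325.8 210.2] [ 0.507  -0.1495] 100.26 L 0.197 [ 0.5065 -0.1469]
yellow 0.012 98 [284.5 192.9] [ 0.5545 -0.0438] 8.92 L 0.128 [ 0.554  -0.0438]
orange 0.036 94 [339.  184.2] [ 0.5738 -0.1842] 8.58 L 0.076 [ 0.5755 -0.1839]
scene
blue 0.066 176 [303.1 207.7] [0.5498 0.0457] 2.43 L 0.121 [0.5544 0.0459]
blue 0.066 482 [230.6 225.3] [ 0.5377 -0.1512] 100.12 L 0.192 [ 0.5371 -0.1481]
blue 0.066 447 [251.4 260. ] [ 0.6581 -0.1344] 96.94 L 0.19 [ 0.6575 -0.1297]
blue 0.034 176 [303.1 207.7] [0.5263 0.0562] 2.43 L 0.125 [0.531  0.0564]
blue 0.034 482 [230.6 225.3] [ 0.5138 -0.1467] 100.12 L 0.198 [ 0.5132 -0.1435]
blue 0.034 447 [251.4 260. ] [ 0.6378 -0.1294] 96.94 L 0.196 [ 0.6372 -0.1246]
yellow 0.012 79 [272.3 228.4] [ 0.5474 -0.0417] 8.67 L 0.112 [ 0.5465 -0.0419]
orange 0.036 45 [224.9 247.4] [ 0.5783 -0.1823] 7.91 L 0.08 [ 0.5781 -0.1823]
```

View pics/topc.png

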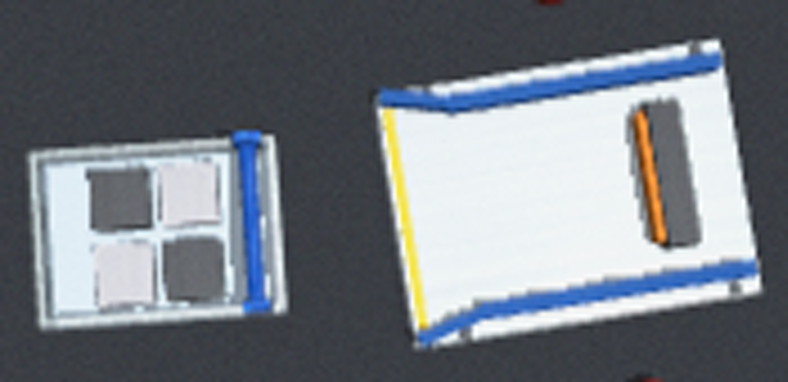

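The crop confirms the clear tray with its bar toward the step, and the orange pad on the dock. The bar is at about (0.549, 0.044) at 3°. The dock's step is near (0.5535, -0.042) and its x axis points along about -81.2°. I'll move above the bar.

Request:
apply_moves(travel=[[1.9,3.5,0],[3.8,7,0],[5.7,10.5,0],[7.6,14,0],[9.5,17.5,0],[11.4,21,0],[13.3,24.5,0],[15.2,28,0]], roll=[-2,-4,-6,-8,-10,-12,-14,-15.8], gripper=[7,7,7,7,7,7,7,7], newtons=20)

```text
clock: 0.87
tool_pos: [0.3567, -0.309, 0.2528]
eef_rot: [0.486, 0.513, -0.486, 0.514]
contact_force: [1.2, 0.4, -0.4]
opening: 0.797
```

Request:
apply_moves(travel=[[1.9,3.5,0],[3.8,7,0],[5.7,10.5,0],[7.6,14,0],[9.5,17.5,0],[11.4,21,0],[13.3,24.5,0],[15.2,28,0]], roll=[0,0,0,0,0,0,0,0], gripper=[7,7,7,7,7,7,7,7])

```text
clock: 1.53
tool_pos: [0.5088, -0.0287, 0.2528]
eef_rot: [0.485, 0.514, -0.486, 0.514]
contact_force: [-0.2, -0.6, 0.4]
opening: 0.795
```

Request:
apply_moves(travel=[[1.9,3.5,0],[4.1,7.4,-2],[4.1,7.4,-5],[4.1,7.4,-8],[4.1,7.4,-10],[4.1,7.4,-10],[4.1,7.4,-10],[4.1,7.4,-10]], roll=[0,0,0,0,0,0,0,0], gripper=[7,7,7,7,7,7,7,7])

```text
clock: 2.2
tool_pos: [0.55, 0.0431, 0.1538]
eef_rot: [0.486, 0.514, -0.485, 0.514]
contact_force: [0.2, -0.2, 0.0]
opening: 0.794
```

Run:
```python
from h import *
state()
d=cams.snapshot('wrist'); cv2.imwrite('pics/wrist1.png',d['image'][:,:,::-1]); print(d['R'],-d['R'].T@d['t'])
for b in blobs(d,'blue',(0,0,560,420),150):
    c,a,L,m=line(d,b,.066); print(len(b),b.mean(0),b.min(0),b.max(0),c,a,L,m)
```

```text
t 2.2 tcp [0.55   0.0431 0.1538] F [ 0.2 -0.2  0. ] open 0.794 x [ 0.002  0.    -1.   ] jaw deg -86.76 q [-0.15  0.73 -0.03  1.89  0.04  0.52 -1.71]
[[ 5.70420485e-02 -9.98371672e-01 -4.56433570e-04]
 [-9.58344808e-01 -5.48832531e-02  2.80291024e-01]
 [-2.79859669e-01 -1.55509534e-02 -9.59914962e-01]] [0.62154008 0.04664766 0.28646246]
2559 [478.00820633 107.61586557] [388  95] [559 120] [ 0.62364572 -0.06794071] 94.44038452657024 0.09747412330951348 [ 0.62346003 -0.06554956]
3059 [272.33834586 218.8450474 ] [258 136] [285 299] [0.5492738 0.04523  ] 3.4623616849532084 0.10621195390147295 [0.5480673 0.045157 ]
326 [  7.49386503 248.87423313] [  0 237] [ 20 262] [0.52099808 0.21194231] 142.16870817200405 0.01829947247040934 [0.51940736 0.21317759]
2600 [486.97153846 270.95692308] [411 253] [559 292] [ 0.52320971 -0.09479558] 99.26863447880237 0.09542522738712686 [ 0.52305582 -0.09385259]
1316 [176.056231   390.41413374] [132 364] [204 415] [0.41771542 0.10730966] 134.67423755037908 0.07064690555456986 [0.4146514  0.11040872]
```

View pics/wrist1.png

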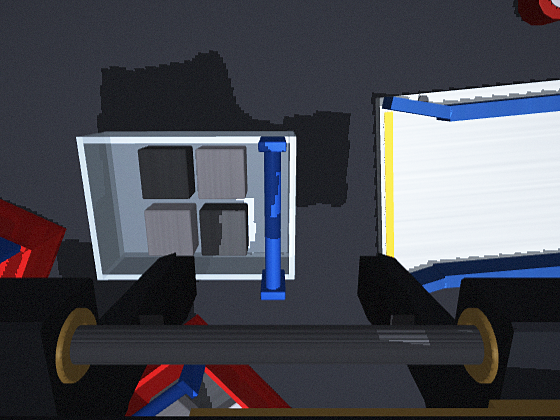

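The wrist view shows the clear tray between the fingers, with its bar at (272,219). That gives about (0.548, 0.045) at 3.5°. I'll descend and grip lightly.

Request:
apply_moves(travel=[[-0.1,0.2,-3],[-0.1,0.2,-6],[-0.1,0.2,-8],[-0.1,0.2,-8.9],[-0.1,0.2,-8.9],[-0.1,0.2,-8.9],[-0.1,0.2,-8.9],[-0.1,0.2,-8.9]], roll=[0,0,0,0,0,0,0,0], gripper=[7,7,7,7,7,4,0,0], newtons=20)

```text
clock: 2.92
tool_pos: [0.5494, 0.0454, 0.0653]
eef_rot: [0.486, 0.513, -0.485, 0.515]
contact_force: [0.6, 0.2, 0.1]
opening: 0.596
```

Request:
apply_moves(travel=[[0,0,0],[0,0,0],[0,0,0],[0,0,0],[0,0,0],[0,0,0],[0,0,0],[0,0,0]], roll=[0,0,0,0,0,0,0,0], gripper=[0,0,0,0,0,0,0,0])

```text
clock: 3.58
tool_pos: [0.5482, 0.0454, 0.0637]
eef_rot: [0.485, 0.514, -0.486, 0.514]
contact_force: [0.7, 0.4, 0.1]
opening: 0.104
```

Request:
apply_moves(travel=[[0,0,0.3],[0,0,0.6],[0,0,0.9],[0,0,1.2],[0,0,1.5],[0,0,1.7],[0,0,1.7],[0,0,1.7]], roll=[0,0,0,0,0,0,0,0], gripper=[0,0,0,0,0,0,0,0])

```text
clock: 4.25
tool_pos: [0.5482, 0.0449, 0.0809]
eef_rot: [0.486, 0.514, -0.486, 0.514]
contact_force: [0.3, -0.5, -4.4]
opening: 0.105
```

Run:
```python
from h import *
state()
d=cams.snapshot('scene'); cv2.imwrite('pics/scene2.png',cv2.resize(d['image'][150:290,190:370,::-1],None,fx=4.2,fy=4.2,interpolation=cv2.INTER_CUBIC))
```

```text
t 4.25 tcp [0.5482 0.0449 0.0809] F [ 0.3 -0.5 -4.4] open 0.105 x [ 0.    -0.001 -1.   ] jaw deg -86.75 q [-0.15  0.86 -0.02  1.92  0.04  0.36 -1.72]
```

View pics/scene2.png

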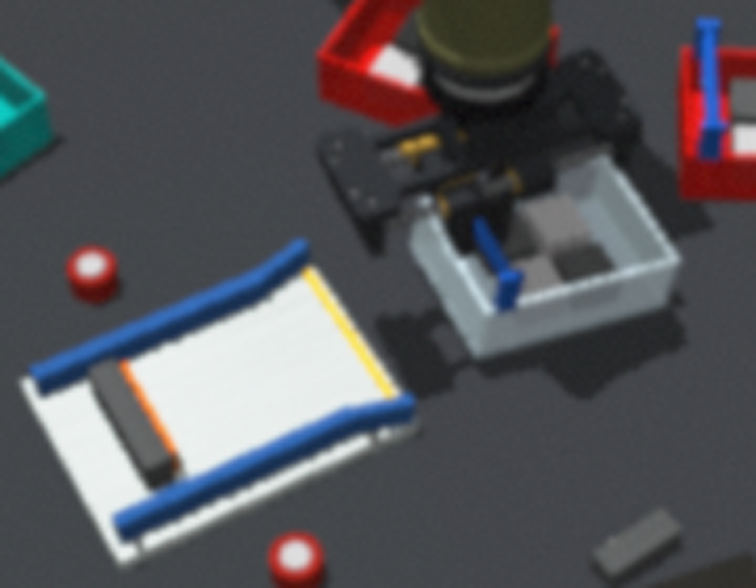

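The crop shows the front raised, with a shadow gap at (475,352), and the tail corner at (680,265) still on the bench. I'll now drag the tray onto the dock, turning it by about 5.4°.

Request:
apply_moves(travel=[[0,-0.6,0],[0,-1.2,0],[0,-1.8,0],[0.1,-2.4,0],[0.1,-3,0],[0.2,-3.6,0],[0.2,-4.2,0],[0.2,-4.8,0]], roll=[0.7,1.4,2.1,2.8,3.5,4.2,4.8,5.4], gripper=[0,0,0,0,0,0,0,0])

```text
clock: 4.97
tool_pos: [0.5503, -0.0035, 0.0807]
eef_rot: [0.461, 0.536, -0.461, 0.537]
contact_force: [-0.2, 0.7, -4.4]
opening: 0.106
```

Request:
apply_moves(travel=[[0,-0.5,0],[0.1,-1,0],[0.1,-1.4,0],[0.2,-1.8,0],[0.2,-1.8,0],[0.2,-1.8,0],[0.2,-1.8,0],[0.2,-1.8,0]], roll=[0,0,0,0,0,0,0,0], gripper=[0,0,0,0,0,0,0,0])

```text
clock: 5.63
tool_pos: [0.5524, -0.0209, 0.0809]
eef_rot: [0.461, 0.536, -0.461, 0.537]
contact_force: [0.5, -0.9, -4.0]
opening: 0.1
```

Run:
```python
from h import *
state()
d=cams.snapshot('wrist'); cv2.imwrite('pics/wrist3.png',d['image'][:,:,::-1])
for col,z in (('blue',.034),('blue',.082),('yellow',.012),('orange',.036)):
  for b in blobs(d,col,(0,0,560,420),150):
    c,a,L,m=line(d,b,z); print(col,z,len(b),b.mean(0).round(),b.min(0),b.max(0),c.round(4),a.round(2),L.round(3),m.round(4))
```

```text
t 5.63 tcp [ 0.5524 -0.0209  0.0809] F [ 0.5 -0.9 -4. ] open 0.1 x [ 0. -0. -1.] jaw deg -81.33 q [-0.01  0.86 -0.06  1.91  0.12  0.37 -1.58]
blue 0.034 5146 [441. 123.] [312  95] [559 137] [ 0.6243 -0.0883] 94.66 0.118 [ 0.6242 -0.0863]
blue 0.034 5107 [277. 228.] [250 152] [303 324] [ 0.5602 -0.0201] 8.4 0.094 [ 0.5527 -0.0212]
blue 0.034 260 [511. 322.] [471 320] [559 324] [ 0.527  -0.1555] 98.88 0.048 [ 0.5273 -0.1573]
blue 0.034 1688 [277. 386.] [256 364] [299 407] [ 0.4652 -0.0351] 174.22 0.035 [ 0.4651 -0.0351]
blue 0.082 5146 [441. 123.] [312  95] [559 137] [ 0.6241 -0.0674] 94.66 0.086 [ 0.624 -0.066]
blue 0.082 5107 [277. 228.] [250 152] [303 324] [ 0.5771 -0.0175] 8.4 0.069 [ 0.5716 -0.0183]
blue 0.082 260 [511. 322.] [471 320] [559 324] [ 0.5528 -0.1167] 98.88 0.035 [ 0.553 -0.118]
blue 0.082 1688 [277. 386.] [256 364] [299 407] [ 0.5076 -0.0285] 174.22 0.025 [ 0.5074 -0.0285]
yellow 0.012 282 [317. 129.] [311 117] [322 141] [ 0.6115 -0.0337] 8.4 0.012 [ 0.6115 -0.0337]
```

View pics/wrist3.png

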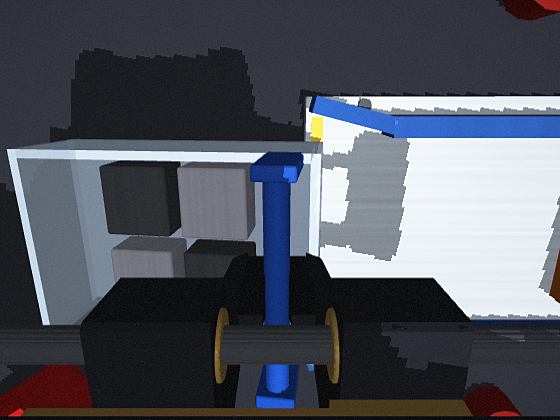

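The tray front is just over the yellow line, at (317,129). It's parallel to the dock (bar 8.4°) and close to centred. I'll advance another 2.4 cm, lower and release.

Request:
apply_moves(travel=[[0,-0.5,0],[0.1,-1,0],[0.1,-1.5,0],[0.2,-2,0],[0.2,-2.4,0],[0.2,-2.4,-0.2],[0.2,-2.4,-0.4],[0.2,-2.4,-0.4]], roll=[0,0,0,0,0,0,0,0], gripper=[0,0,0,0,0,0,0,0])

```text
clock: 6.35
tool_pos: [0.5546, -0.0465, 0.0777]
eef_rot: [0.461, 0.535, -0.462, 0.537]
contact_force: [-0.7, -3.6, 4.3]
opening: 0.101
```

Request:
apply_moves(travel=[[0,0,0],[0,0,0],[0,0,0],[0,0,0],[0,0,0],[0,0,0],[0,0,0],[0,0,0]], roll=[0,0,0,0,0,0,0,0], gripper=[3,4,4,4,4,4,4,4])

```text
clock: 7.02
tool_pos: [0.5542, -0.0447, 0.0767]
eef_rot: [0.461, 0.536, -0.461, 0.536]
contact_force: [1.0, -0.4, -0.7]
opening: 0.451
```

Request:
apply_moves(travel=[[0,0,2],[0,0,5],[0,0,8],[-0.6,4,8],[-1.2,8,8],[-1.8,12,8],[-2.4,16,8],[-2.9,19,8]], roll=[0,0,0,0,0,0,0,0], gripper=[6,6,6,4,0,0,0,0])

```text
clock: 7.68
tool_pos: [0.5243, 0.1494, 0.1569]
eef_rot: [0.461, 0.538, -0.459, 0.537]
contact_force: [0.3, -0.2, -0.6]
opening: 0.326
```

Run:
```python
from h import *
state()
d=cams.snapshot('top'); cv2.imwrite('pics/top4.png',cv2.resize(d['image'][145:235,190:370,::-1],None,fx=4.2,fy=4.2,interpolation=cv2.INTER_CUBIC))
for col,z in (('blue',.034),('blue',.08),('yellow',.012),('orange',.036)):
  for b in blobs(d,col,(190,145,370,235),15):
    c,a,L,m=line(d,b,z); print(col,z,len(b),b.mean(0).round(),b.min(0),b.max(0),c.round(4),a.round(2),L.round(3),m.round(4))
```

```text
t 7.68 tcp [0.5243 0.1494 0.1569] F [ 0.3 -0.2 -0.6] open 0.326 x [ 0.     0.002 -1.   ] jaw deg -81.16 q [-0.34  0.72 -0.04  1.9   0.05  0.52 -1.83]
blue 0.034 282 [317. 164.] [279 157] [354 169] [ 0.6279 -0.1287] 97.12 0.197 [ 0.6278 -0.1276]
blue 0.034 163 [287. 191.] [281 171] [293 211] [ 0.5577 -0.0505] 8.74 0.104 [ 0.5581 -0.0504]
blue 0.034 255 [326. 210.] [288 203] [362 221] [ 0.507  -0.1495] 100.26 0.197 [ 0.5065 -0.1469]
blue 0.08 282 [317. 164.] [279 157] [354 169] [ 0.6216 -0.1242] 97.12 0.19 [ 0.6215 -0.1231]
blue 0.08 163 [287. 191.] [281 171] [293 211] [ 0.5539 -0.0488] 8.74 0.1 [ 0.5544 -0.0487]
blue 0.08 255 [326. 210.] [288 203] [362 221] [ 0.5051 -0.1443] 100.26 0.189 [ 0.5046 -0.1417]
orange 0.036 94 [339. 184.] [336 169] [342 198] [ 0.5739 -0.1842] 8.66 0.076 [ 0.5755 -0.1839]
```

View pics/top4.png

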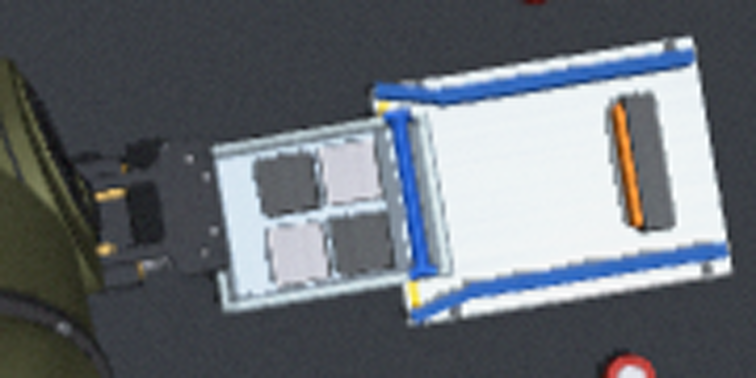

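Released. The tray leans on the step, aligned at 8.7° and on the centreline. Next I'll go down behind the tail with closed fingers.

Request:
apply_moves(travel=[[0.2,-1,0],[0.3,-2,0],[0.3,-2,-3],[0.3,-2,-6],[0.3,-2,-9],[0.3,-2,-11],[0.3,-2,-12.2],[0.3,-2,-12.2]], roll=[0,0,0,0,0,0,0,0], gripper=[0,0,0,0,0,0,0,0])

```text
clock: 8.4
tool_pos: [0.5271, 0.1227, 0.0326]
eef_rot: [0.46, 0.536, -0.463, 0.535]
contact_force: [0.2, -0.8, 1.1]
opening: 0.006
```

Request:
apply_moves(travel=[[0,0,0],[0.1,-0.4,0],[0.1,-0.8,0],[0.2,-1.2,0],[0.2,-1.6,0],[0.3,-2,0],[0.3,-2.2,0],[0.4,-2.4,0]], roll=[0,0,0,0,0,0,0,0], gripper=[0,0,0,0,0,0,0,0])

```text
clock: 9.07
tool_pos: [0.5322, 0.1008, 0.0349]
eef_rot: [0.461, 0.536, -0.461, 0.536]
contact_force: [-0.1, 0.0, -0.1]
opening: 0.0
```

Run:
```python
from h import *
state()
d=cams.snapshot('scene'); cv2.imwrite('pics/scene5.png',cv2.resize(d['image'][140:280,190:370,::-1],None,fx=4.2,fy=4.2,interpolation=cv2.INTER_CUBIC))
```

```text
t 9.07 tcp [0.5322 0.1008 0.0349] F [-0.1  0.  -0.1] open 0.0 x [-0. -0. -1.] jaw deg -81.35 q [-0.26  0.94 -0.03  1.95  0.09  0.25 -1.78]
```

View pics/scene5.png

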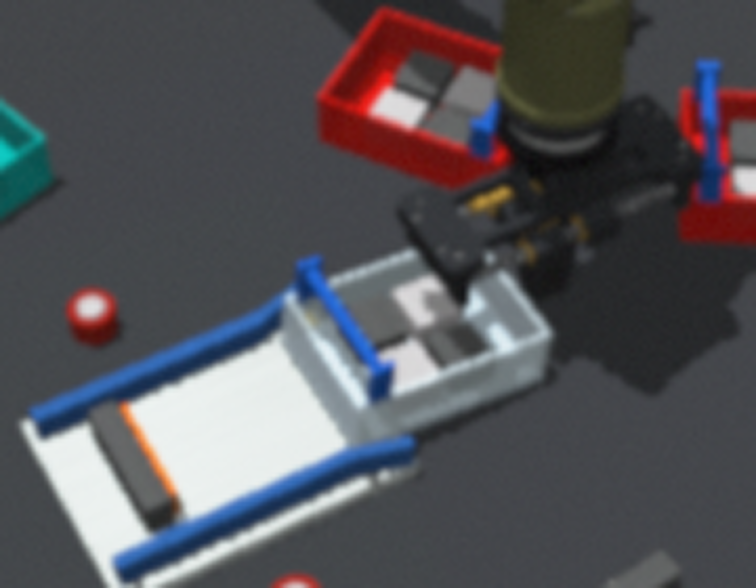

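Request:
apply_moves(travel=[[0,-0.3,0],[0.1,-0.6,0],[0.1,-0.9,0],[0.2,-1.2,0],[0.2,-1.5,0],[0.3,-1.8,0],[0.3,-2.1,0],[0.3,-2.4,0]], roll=[0,0,0,0,0,0,0,0], gripper=[0,0,0,0,0,0,0,0])

```text
clock: 9.78
tool_pos: [0.5352, 0.0779, 0.0347]
eef_rot: [0.461, 0.537, -0.46, 0.536]
contact_force: [-1.4, 4.0, -0.1]
opening: 0.007
```

Request:
apply_moves(travel=[[0,-0.3,0],[0.1,-0.6,0],[0.1,-0.9,0],[0.2,-1.2,0],[0.2,-1.5,0],[0.3,-1.8,0],[0.3,-2.1,0],[0.4,-2.4,0]], roll=[0,0,0,0,0,0,0,0], gripper=[0,0,0,0,0,0,0,0])

```text
clock: 10.45
tool_pos: [0.5392, 0.0541, 0.035]
eef_rot: [0.461, 0.537, -0.46, 0.536]
contact_force: [-1.7, 6.7, 2.2]
opening: 0.007
```

Request:
apply_moves(travel=[[0,-0.3,0],[0.1,-0.6,0],[0.1,-0.9,0],[0.2,-1.2,0],[0.2,-1.5,0],[0.3,-1.8,0],[0.3,-2.1,0],[0.4,-2.4,0]], roll=[0,0,0,0,0,0,0,0], gripper=[0,0,0,0,0,0,0,0])

```text
clock: 11.12
tool_pos: [0.5435, 0.0336, 0.0357]
eef_rot: [0.462, 0.538, -0.458, 0.536]
contact_force: [-2.6, 13.6, 9.7]
opening: 0.001
```

Run:
```python
from h import *
state()
d=cams.snapshot('scene'); cv2.imwrite('pics/scene6.png',cv2.resize(d['image'][140:280,190:370,::-1],None,fx=4.2,fy=4.2,interpolation=cv2.INTER_CUBIC))
```

```text
t 11.12 tcp [0.5435 0.0336 0.0357] F [-2.6 13.6  9.7] open 0.001 x [ 0.001  0.005 -1.   ] jaw deg -81.11 q [-0.11  0.93 -0.05  1.94  0.14  0.26 -1.7 ]
```

View pics/scene6.png

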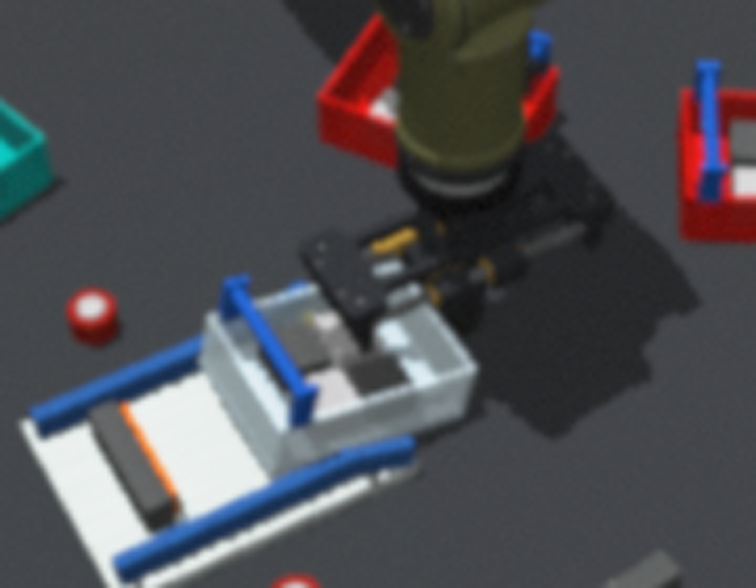

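The force has risen to 14 N with 10 N upward, which means the tail is held by friction. I'll ease off so that it tips.

Request:
apply_moves(travel=[[0,0.4,0],[-0.1,0.8,0],[-0.2,1.2,0],[-0.2,1.2,0],[-0.2,1.2,0],[-0.2,1.2,0],[-0.1,0.9,0],[-0.1,0.6,0]], roll=[0,0,0,0,0,0,0,0], gripper=[0,0,0,0,0,0,0,0])

```text
clock: 11.83
tool_pos: [0.5425, 0.0347, 0.0347]
eef_rot: [0.461, 0.536, -0.461, 0.536]
contact_force: [-0.8, 0.4, -0.2]
opening: 0.004
```

Request:
apply_moves(travel=[[0,-0.2,0],[0.1,-0.4,0],[0.1,-0.6,0],[0.1,-0.8,0],[0.2,-1,0],[0.2,-1.2,0],[0.2,-1.4,0],[0.2,-1.6,0]], roll=[0,0,0,0,0,0,0,0], gripper=[0,0,0,0,0,0,0,0])

```text
clock: 12.5
tool_pos: [0.5442, 0.0203, 0.0347]
eef_rot: [0.461, 0.537, -0.46, 0.536]
contact_force: [-0.5, 3.5, -0.3]
opening: 0.012
```

Request:
apply_moves(travel=[[0,-0.3,0],[0.1,-0.6,0],[0.1,-0.9,0],[0.2,-1.2,0],[0.2,-1.5,0],[0.3,-1.8,0],[0.3,-2.1,0],[0.4,-2.4,0]], roll=[0,0,0,0,0,0,0,0], gripper=[0,0,0,0,0,0,0,0])

```text
clock: 13.17
tool_pos: [0.548, -0.0051, 0.0347]
eef_rot: [0.461, 0.536, -0.461, 0.536]
contact_force: [-0.6, 2.6, 0.9]
opening: 0.005
```

Request:
apply_moves(travel=[[0,-0.2,0],[0.1,-0.4,0],[0.1,-0.6,0],[0.1,-0.8,0],[0.2,-1,0],[0.2,-1.2,0],[0.2,-1.4,0],[0.2,-1.5,0]], roll=[0,0,0,0,0,0,0,0], gripper=[0,0,0,0,0,0,0,0])

```text
clock: 13.83
tool_pos: [0.5503, -0.0202, 0.0347]
eef_rot: [0.461, 0.536, -0.461, 0.536]
contact_force: [-0.9, 3.3, -0.1]
opening: 0.001
```

Run:
```python
from h import *
state()
d=cams.snapshot('scene'); cv2.imwrite('pics/scene7.png',cv2.resize(d['image'][140:280,190:370,::-1],None,fx=4.2,fy=4.2,interpolation=cv2.INTER_CUBIC))
```

```text
t 13.83 tcp [ 0.5503 -0.0202  0.0347] F [-0.9  3.3 -0.1] open 0.001 x [ 0. -0. -1.] jaw deg -81.35 q [-0.01  0.94 -0.06  1.92  0.17  0.28 -1.64]
```

View pics/scene7.png

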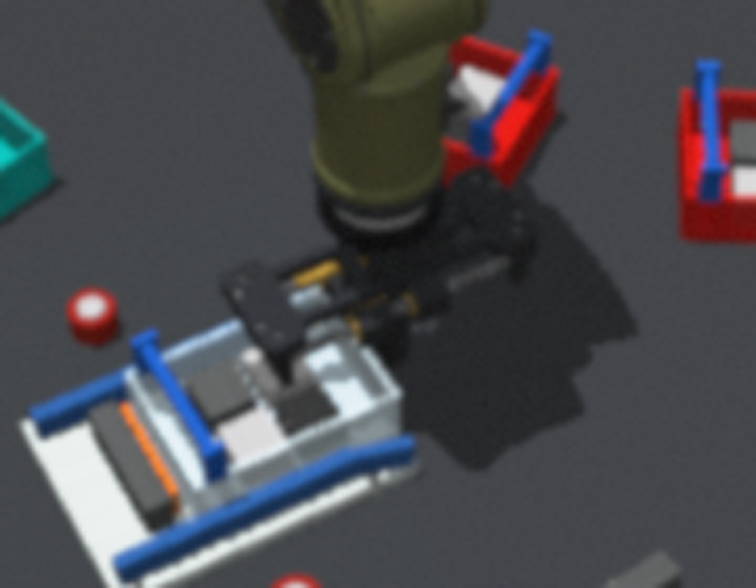

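The tray is flat between the rails, with roughly 1 cm left to the orange pad. I'll go slowly from here.

Request:
apply_moves(travel=[[0,-0.15,0],[0,-0.3,0],[0.1,-0.45,0],[0.1,-0.6,0],[0.1,-0.7,0],[0.1,-0.8,0],[0.1,-0.9,0],[0.2,-1.0,0]], roll=[0,0,0,0,0,0,0,0], gripper=[0,0,0,0,0,0,0,0])

```text
clock: 14.55
tool_pos: [0.552, -0.0255, 0.0348]
eef_rot: [0.461, 0.538, -0.459, 0.536]
contact_force: [-4.3, 13.0, 2.2]
opening: 0.009
```

The pad is reached: 13.7 N at the fingers, less about 3 N of sliding friction, leaves about 10 N on the pad. I'll hold here.

Request:
apply_moves(travel=[[0,0,0],[0,0,0],[0,0,0],[0,0,0],[0,0,0],[0,0,0],[0,0,0],[0,0,0]], roll=[0,0,0,0,0,0,0,0], gripper=[0,0,0,0,0,0,0,0])

```text
clock: 15.22
tool_pos: [0.5519, -0.0254, 0.0348]
eef_rot: [0.461, 0.538, -0.459, 0.536]
contact_force: [-2.5, 9.6, 0.8]
opening: -0.002
```

Run:
```python
from h import *
state()
d=cams.snapshot('scene'); cv2.imwrite('pics/scene8.png',cv2.resize(d['image'][200:270,190:300,::-1],None,fx=7,fy=7,interpolation=cv2.INTER_CUBIC))
```

```text
t 15.22 tcp [ 0.5519 -0.0254  0.0348] F [-2.5  9.6  0.8] open -0.002 x [-0.     0.005 -1.   ] jaw deg -81.11 q [ 0.01  0.94 -0.07  1.92  0.18  0.29 -1.62]
```

View pics/scene8.png

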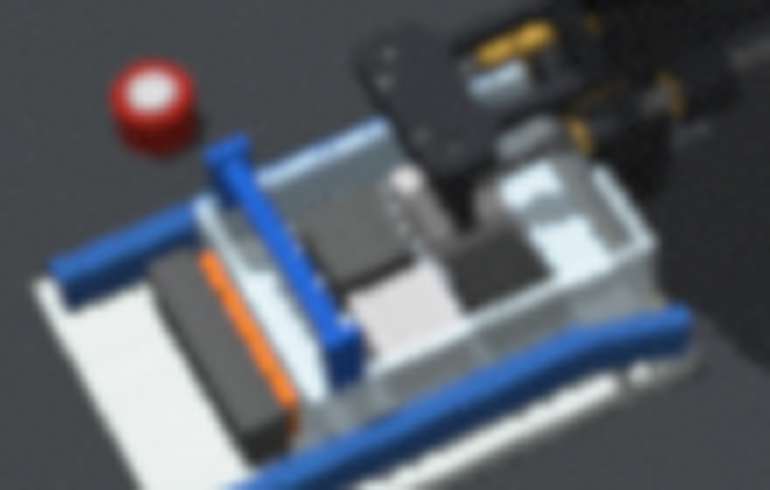

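The front wall lies along the orange pad at (250,330) and is parallel to it. I'll press 1 mm further so the pad force is clearly above 5 N, hold, then back off.

Request:
apply_moves(travel=[[0,-0.05,0],[0,-0.1,0],[0,-0.1,0],[0,-0.1,0],[0,-0.1,0],[0,-0.1,0],[0,-0.1,0],[0,-0.1,0]], roll=[0,0,0,0,0,0,0,0], gripper=[0,0,0,0,0,0,0,0])

```text
clock: 15.93
tool_pos: [0.5519, -0.0254, 0.0348]
eef_rot: [0.461, 0.539, -0.458, 0.536]
contact_force: [-2.1, 12.4, 1.5]
opening: 0.003
```

Request:
apply_moves(travel=[[0,0.3,0],[-0.1,0.6,0],[-0.2,1.2,0],[-0.4,2.4,0],[-0.7,4.5,0],[-0.9,6,2],[-0.9,6,5],[-0.9,6,8]], roll=[0,0,0,0,0,0,0,0], gripper=[0,0,0,0,0,0,0,0])

```text
clock: 16.6
tool_pos: [0.5422, 0.0312, 0.115]
eef_rot: [0.459, 0.538, -0.461, 0.536]
contact_force: [1.1, -0.3, 0.4]
opening: 0.007
```

Request:
apply_moves(travel=[[-0.4,3,3],[-0.8,6,6],[-0.8,6,6],[-0.8,6,6],[-0.8,6,6],[-0.8,6,6],[-0.8,6,6],[-0.8,6,6]], roll=[0,0,0,0,0,0,0,0], gripper=[0,0,0,0,0,0,0,0])

```text
clock: 17.27
tool_pos: [0.5348, 0.0879, 0.1737]
eef_rot: [0.461, 0.536, -0.462, 0.536]
contact_force: [0.1, 0.2, 0.6]
opening: 0.002
```

Run:
```python
from h import *
state()
d=cams.snapshot('top'); cv2.imwrite('pics/top9.png',cv2.resize(d['image'][145:235,270:370,::-1],None,fx=6,fy=6,interpolation=cv2.INTER_CUBIC))
for col,z in (('blue',.078),('orange',.036)):
  for b in blobs(d,col,(190,145,370,235),15):
    c,a,L,m=line(d,b,z); print(col,z,len(b),b.mean(0).round(),c.round(4),a.round(2),L.round(3),m.round(4))
```

```text
t 17.27 tcp [0.5348 0.0879 0.1737] F [0.1 0.2 0.6] open 0.002 x [-0.002 -0.001 -1.   ] jaw deg -81.44 q [-0.2   0.69 -0.07  1.9   0.09  0.56 -1.76]
blue 0.078 426 [324. 171.] [ 0.6036 -0.1409] 78.71 0.182 [ 0.608  -0.1191]
blue 0.078 256 [326. 210.] [ 0.5052 -0.1446] 100.27 0.19 [ 0.5047 -0.1419]
orange 0.036 17 [340. 184.] [ 0.5753 -0.187 ] 8.59 0.039 [ 0.5757 -0.1869]
```

View pics/top9.png

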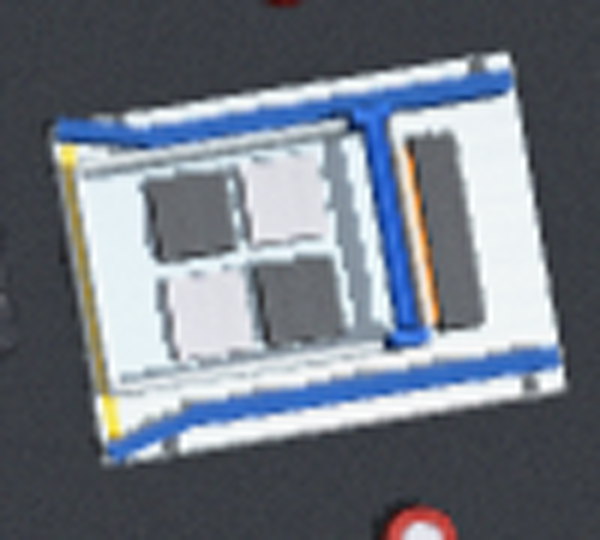

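The tray's front touches the pad at (420,230). It's parallel and between the rails, and the arm is clear, so I'm handing in.

```bash
python3 -c "
from plant import r
print(r.finish_job())"
```

```text
the job is handed in; nothing more can be done
None
```

The tray is on the dock's plate, flat against the orange stop, and I handed the job in at about 17 s of the 64 s allowed. The hand-in gives no verdict.

- **Lift and place:** I gripped the clear tray's blue bar at 20 N and lifted the front about 17 mm. I dragged it onto the plate with a 5.4° turn and let go with the front about 29 mm past the step. A crop showed the tail still on the bench during the lift. The 4.4 N lift force alone couldn't settle that, because it would also fit a fully carried light tray.
- **Push:** It jammed once at about 14 N as the balance point passed the step. I eased off, the tray tipped flat, and it then slid on at about 3 N to the stop.
- **Press:** I held it against the pad for over a second in all. The fingers read 13.7 N on reaching it, settled to about 10 N, and then 12.6 N after I pressed 1 mm further. After taking off the sliding friction, I estimate 7–10 N on the stop, which I couldn't measure directly. No force reading passed 14 N.

**Last checks:** The final top view shows the front against the pad, with the tray parallel to it and between the rails. The tool force is near zero with the arm clear. My final numeric fit of the bar failed because its colour merged with a rail, so the end alignment was judged by eye. I didn't measure the other objects at the end; the mounts looked unmoved, and no unexpected contact showed in the force readings.

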